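# Snap out the hook rail and hang the colour tins

### The arm

A 7-joint arm with a two-finger parallel gripper is mounted at the origin on the work surface. World frame = base frame: x ahead of the robot, y to its left, z up, the work surface at z = 0. Lengths are in m, angles in rad, forces in N, time in s.
With the tool pointing down it reaches from about 0.4 to 0.75 m from the base axis. Payload 19.5 kg.
Tool frame: the origin (TCP) lies midway between the tips of the shut fingers; the grasp point (between the pads) lies 19 mm behind it; z points along the fingers, y is the line along which they close (so a half turn about z gives the same grasp; the last joint's range is limited). The gripper opens to 85 mm and grips with 20 to 120 N. Pads are 22 mm wide; open, the fingers measure 114 mm over their backs; the gripper's body (76 mm by 85 mm) begins 54 mm behind the grasp point. The pads swing forward as they close: fully open they stand 13 mm farther back than shut.
Start: joints at [-1.334, 0.707, -0.028, 1.485, 0.022, 0.951, -0.075], TCP at [0.158, 0.553, 0.231] pointing down, gripper open.
Joint ranges: [-2.71, 2.71], [-0.32, 2.16], [-1.57, 1.52], [0, 2.45], [-1.46, 4.6], [0, 2.02], [-2.83, 2.83]. Speed limits (rad/s): [1.89, 1.89, 2.57, 2.57, 3.01, 3.01, 3.01].

### API

Orientations are given as a 3x3 rotation matrix whose columns are the frame's x, y, z axes.
In Python, from workcell import sensors, camera, camera_info, order gives the robot as it stands.
- The arm moves only by the tool arm_command, never from a script. Its arguments are lists of equal length, an entry for each row: "linear": the shift along the tool's x, y, z in m, a list of three; "roll": the turn about the tool's z in degrees; "jaw": the finger opening in m, from 0 to 0.0854. A call has 1 to 5 rows; each row is the pose to reach, as a shift and turn from the pose commanded when the call began, along the tool's axes at that moment; what a row does not reach only later rows make up. A row lasts 1/8 s, in which the tool goes at most 62.5 mm and 10.7 degrees, less where a joint would pass 70% of its speed; a pose out of reach is approached as far as the arm can. A call with a gripper value outside its range is refused whole. The fingers move at their own pace and stop on an object; the grip force is fixed at half the most. Time passes only in rows, so rows that repeat a pose let the fingers close. It gives the time, the measured TCP pose, the force, the opening and the grip force at its end, in the units of the state.
- sensors.observe(): the state, without advancing time (a new reading comes with each control period).
- camera(name): name is "scene" or "top"; returns the picture (480x640x3 uint8, blue, green, red); there is no depth.
- camera_info(name): a dict with "mtx" (3x3 intrinsics, pixels), "D" ([k1, k2, p1, p2, k3] as OpenCV has them; the pictures are not rectified), "R" (3x3) and "t" (3): a world point X has camera coordinates R X + t. Camera axes: x right, y down, z forward; pixel columns grow to the right and rows downward; lengths in m; the calibration is good to about 2 mm. A picture is of the moment at which its call begins. camera_info takes no time and is no camera call.
- order.job_done(): hands the job in; it is judged then, once.
The state is a dict: "time": time; "qpos": joint angles; "qd": joint speeds; "joint_efforts": joint torques, N m; "tcp_pos": TCP position; "eef_rot": TCP orientation; "wrist_force": force on the tool from outside, world axes, zero at the start; "torque": the same for the moment, N m; "grip_width": finger opening in m; "finger_force": force on a finger pad.
Only numpy, scipy, OpenCV 4.12 (cv2) and the standard library are available. Lean on these libraries where they do the work, as an engineer would, in place of code of your own. Each camera call takes 0.05 s, during which the arm holds its last target. There are 200 camera calls.

### The job

Fold out the hook rail by flipping its orange-knobbed lever over the high point until it snaps closed. Then, starting at the lever end (blue, yellow, red, green; skip any that are not there), hang each colour tin by its grip on the hook of its own colour, and give each a gentle tug down to confirm that it is held before letting go. Leave the bowl, the jar and the spatula where they are.

Things in the scene. Friction and masses are not known exactly. Their poses are not given: they have to be found in the camera images.
- rack: Fixed grey rack for the fold-away hook rail: base plate 110 x 450 x 12 mm, two posts at y = -175 and +240 mm, between them a 14 mm shaft along y, 155 mm over the table. Origin: on the table under the shaft; y along the shaft towards the lever end, folded-out hooks point to -x. Lever at y = +205 mm, hooks at +135 (blue), +45 (yellow), -45 (red), -135 mm (green).
- rail (a joint): Angle of shaft, lever and hooks (one piece), rad. 0 = folded: lever leans 60 deg from vertical to rack +x, hooks stand up. About 2.1 = closed: lever leans 60 deg to rack -x, hooks level. A spring holds either end; starting it takes about 7 N at the knob, falling to none at the high point (1.05, lever upright); beyond, it snaps closed. A tin's weight presses it further closed.
- lever_knob (a point): Centre of the orange knob at the tip of the lever: a cylinder of 22 mm diameter, 30 mm long along the shaft direction, 80 mm from the shaft axis. Can be pinched by its two ends from above (it turns in the grip) and led round.
- shaft (a point): Point on the shaft axis at the lever, 155 mm over the table (rack x = 0, y = +205 mm). The closed stop is rigid.
- hook_blue (a point): Top of the lowest point of the blue hook, where a hung tin's grip rests. The hook is a blue bar of 7 mm diameter; folded out it runs from the shaft 45 mm towards rack -x, falling 8 mm, to this point, then 27 mm on with a tip that rises to 22 mm above this point. Its underside is 7 mm below this point; the underside of a hung grip comes to rest about 5 mm above it.
- hook_yellow (a point): Top of the lowest point of the yellow hook, where a hung tin's grip rests. The hook is a yellow bar of 7 mm diameter; folded out it runs from the shaft 45 mm towards rack -x, falling 8 mm, to this point, then 27 mm on with a tip that rises to 22 mm above this point. Its underside is 7 mm below this point; the underside of a hung grip comes to rest about 5 mm above it.
- hook_red (a point): Top of the lowest point of the red hook, where a hung tin's grip rests. The hook is a red bar of 7 mm diameter; folded out it runs from the shaft 45 mm towards rack -x, falling 8 mm, to this point, then 27 mm on with a tip that rises to 22 mm above this point. Its underside is 7 mm below this point; the underside of a hung grip comes to rest about 5 mm above it.
- hook_green (a point): Top of the lowest point of the green hook, where a hung tin's grip rests. The hook is a green bar of 7 mm diameter; folded out it runs from the shaft 45 mm towards rack -x, falling 8 mm, to this point, then 27 mm on with a tip that rises to 22 mm above this point. Its underside is 7 mm below this point; the underside of a hung grip comes to rest about 5 mm above it.
- tin_blue: Steel tin, blue lid, band and grip (may be absent), about 0.22 kg: 63 mm diameter, 54 mm high; two upright 6 mm wires carry a grip bar 14 (tin x) by 50 (tin y) by 22 mm high, centred 117 mm above the origin (grasp it across its 50 mm, along y). The opening under the grip, passed by a hook along tin x, is 35 mm wide at the top and 52 mm high. Origin: centre of the underside. Whole height 128 mm.
- tin_blue_eye (a point): Middle of the underside of the grip of the blue tin (106 mm above its origin), which rests on the hook when hung.
- tin_yellow: Steel tin, yellow lid, band and grip (may be absent), about 0.22 kg: 63 mm diameter, 54 mm high; two upright 6 mm wires carry a grip bar 14 (tin x) by 50 (tin y) by 22 mm high, centred 117 mm above the origin (grasp it across its 50 mm, along y). The opening under the grip, passed by a hook along tin x, is 35 mm wide at the top and 52 mm high. Origin: centre of the underside. Whole height 128 mm.
- tin_yellow_eye (a point): Middle of the underside of the grip of the yellow tin (106 mm above its origin), which rests on the hook when hung.
- tin_red: Steel tin, red lid, band and grip (may be absent), about 0.22 kg: 63 mm diameter, 54 mm high; two upright 6 mm wires carry a grip bar 14 (tin x) by 50 (tin y) by 22 mm high, centred 117 mm above the origin (grasp it across its 50 mm, along y). The opening under the grip, passed by a hook along tin x, is 35 mm wide at the top and 52 mm high. Origin: centre of the underside. Whole height 128 mm.
- tin_red_eye (a point): Middle of the underside of the grip of the red tin (106 mm above its origin), which rests on the hook when hung.
- tin_green: Steel tin, green lid, band and grip (may be absent), about 0.22 kg: 63 mm diameter, 54 mm high; two upright 6 mm wires carry a grip bar 14 (tin x) by 50 (tin y) by 22 mm high, centred 117 mm above the origin (grasp it across its 50 mm, along y). The opening under the grip, passed by a hook along tin x, is 35 mm wide at the top and 52 mm high. Origin: centre of the underside. Whole height 128 mm.
- tin_green_eye (a point): Middle of the underside of the grip of the green tin (106 mm above its origin), which rests on the hook when hung.
- bowl: Bystander: steel bowl, 120 mm across, 55 mm high. Origin under its centre.
- jar: Bystander: amber glass jar with white cap, 60 mm diameter, 90 mm high. Origin under its centre.
- spatula: Bystander: wooden spatula lying flat on the table.
Mind the look-alikes: they are no part of the job. Several things look just like the tin_green: the one meant starts farthest from the robot's base.

How it is judged:
By the outcome, as a careful person would: the job done as asked, in the order asked, and still so for the second after the job is handed in, with the robot touching nothing.
Of tin_blue, tin_yellow, tin_red, tin_green only 3 to 4 are there at a start; the rules pass over those that are not, and their reading is None.
At some moment in a run one of tin_blue, tin_yellow, tin_red, tin_green may be knocked a few centimetres aside while the robot is not near it.
It also fails if it takes over 210 s, if anything falls off the work surface, if the arm or the gripper's body presses on something with over 40 N, if the wrist force passes 120 N, or if a joint passes its speed limit or range.

## Working session

There is one attempt and no reset: what is moved stays moved. The work goes in short steps, Python scripts to look and compute and a tool call to move; the robot and the scene stay as the last step left them, time stands still between calls to the robot, and variables do not carry over. Pictures are saved under pics/ and viewed, at most 14 in all, crops included, and the job is handed in when it is done.

Besides the shell and the picture viewer there is one more tool, called after "Call:" by a JSON object that holds its "name" and its "arguments", one argument or row to a line. arm_command: Moves the arm, as the interface text tells. Its arguments: {"type":"object","properties":{"linear":{"type":"array","items":{"type":"array","items":{"type":"number"}}},"roll":{"type":"array","items":{"type":"number"}},"jaw":{"type":"array","items":{"type":"number"}}},"required":["linear","roll","jaw"]}

```bash
mkdir -p pics; ls
python3 - <<'E'
from workcell import sensors,camera,camera_info
import cv2,numpy as np
np.set_printoptions(precision=4,suppress=True)
for n in("scene","top"):
    cv2.imwrite(f"pics/{n}0.png",camera(n)); i=camera_info(n); print(n,i["mtx"],i["D"],i["R"],i["t"],-np.array(i["R"]).T@i["t"])
s=sensors.observe(); print(s)
E
```

```text
pics
scene [[585.2321   0.     312.032 ]
 [  0.     585.2321 238.4761]
 [  0.       0.       1.    ]] [-0.1364  0.      0.      0.      0.    ] [[-0.6915  0.7222  0.0163]
 [ 0.383   0.3856 -0.8394]
 [-0.6125 -0.5742 -0.5432]] [ 0.3422 -0.0728  1.6045] [1.2474 0.7022 0.805 ]
top [[462.6104   0.     316.1163]
 [  0.     462.6104 235.5985]
 [  0.       0.       1.    ]] [-0.0023  0.      0.      0.      0.    ] [[-0.0221 -0.9998 -0.0021]
 [-0.9812  0.0221 -0.1917]
 [ 0.1917 -0.0022 -0.9814]] [-0.0022  0.5158  1.1222] [ 0.2909 -0.0111  1.2003]
{'time': 0.1, 'qpos': array([-1.3337,  0.707 , -0.0276,  1.4849,  0.022 ,  0.9509, -0.0755]), 'qd': array([ 0.0019, -0.001 , -0.0005, -0.0005,  0.0004, -0.0003,  0.0009]), 'joint_efforts': array([  0.002 , -88.4281,   1.2362, -23.6455,   0.017 ,   0.005 ,
         0.    ]), 'tcp_pos': array([0.1582, 0.5526, 0.2309]), 'eef_rot': array([[-0.9614,  0.2752, -0.0002],
       [ 0.2752,  0.9614, -0.0009],
       [-0.    , -0.001 , -1.    ]]), 'wrist_force': array([ 0.0682,  0.2964, -0.0984]), 'torque': array([-0.0103,  0.065 , -0.0114]), 'finger_force': 0.0, 'grip_width': 0.08536425019624007}
```

View pics/scene0.png

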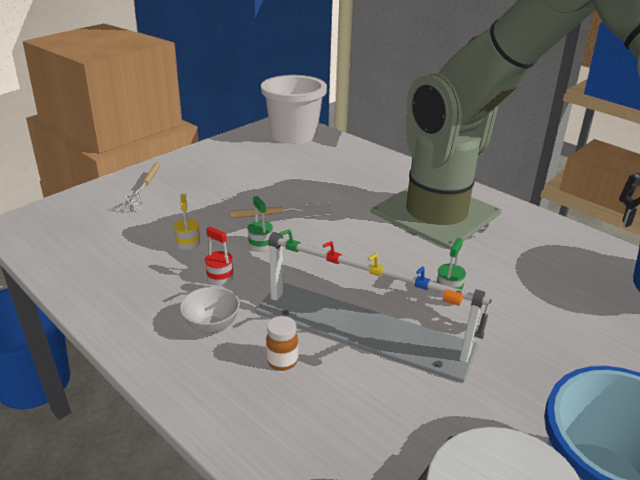

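View pics/top0.png

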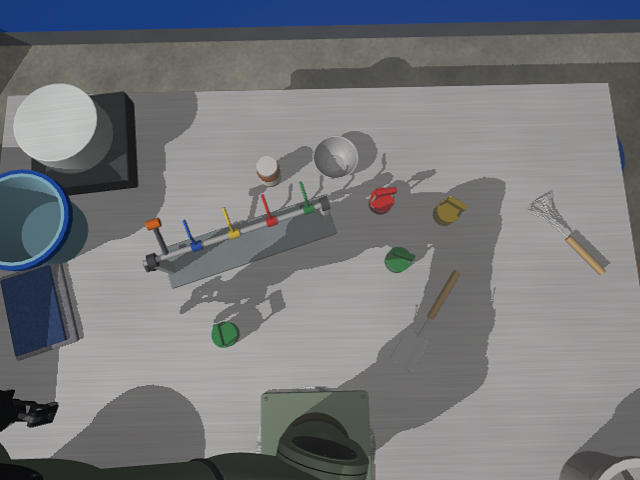

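The scene view shows the folded rail, with the orange knob at (453,297) and the hook stubs between it and the far post at (276,240). The tins are red (218,255), yellow (187,225), green (260,225) and a second green (452,270); there is no blue tin. In the top view the knob is at (153,225), red (382,200), yellow (450,210), and the greens at (399,260) and (225,333).

```bash
cat > h.py <<'E'
import numpy as np, cv2
from workcell import sensors,camera,camera_info
np.set_printoptions(precision=4,suppress=True)
I={n:{k:np.array(v,float) for k,v in camera_info(n).items() if k in("mtx","D","R","t")} for n in("scene","top")}
def ray(n,uv):
    i=I[n]; p=cv2.undistortPoints(np.array([[uv]],float),i["mtx"],i["D"])[0,0]
    d=i["R"].T@np.array([p[0],p[1],1]); return -i["R"].T@i["t"],d/np.linalg.norm(d)
def plane(n,uv,z):
    o,d=ray(n,uv); return o+d*(z-o[2])/d[2]
def tri(a,b):
    o1,d1=ray("scene",a); o2,d2=ray("top",b)
    s=np.linalg.lstsq(np.c_[d1,-d2],o2-o1,rcond=None)[0]; p,q=o1+s[0]*d1,o2+s[1]*d2
    return (p+q)/2,np.linalg.norm(p-q)
def proj(n,X):
    i=I[n]; return cv2.projectPoints(np.array(X,float).reshape(-1,3),cv2.Rodrigues(i["R"])[0],i["t"],i["mtx"],i["D"])[0][:,0]
H={"red":(0,5),"orange":(6,16),"yellow":(20,30),"green":(55,80),"blue":(100,120)}
def blobs(im,c,amin=15):
    h=cv2.cvtColor(im,cv2.COLOR_BGR2HSV); lo,hi=H[c]
    m=cv2.inRange(h,(lo,150,50),(hi,255,255))
    if c=="red": m|=cv2.inRange(h,(174,150,50),(180,255,255))
    n,l,st,ce=cv2.connectedComponentsWithStats(m)
    out=[]
    for k in range(1,n):
        if st[k,4]>=amin:
            pts=np.argwhere(l==k)[:,::-1].astype(np.float32); out.append((ce[k],st[k,4],cv2.minAreaRect(pts)))
    return out
E
python3 - <<'E'
from h import *
ims={n:cv2.imread(f"pics/{n}0.png") for n in I}
for n in I:
    for c in H:
        for ce,a,r in blobs(ims[n],c):
            if n=="scene" and not(100<ce[0]<520 and 150<ce[1]<400): continue
            if n=="top" and not(130<ce[0]<500 and 130<ce[1]<400): continue
            print(n,c,ce.round(1),a,np.round(r[1],1),round(r[2]),"z.117:",plane(n,ce,.117)[:2])
def crop(n,x,y,w=50): 
    return cv2.resize(ims[n][y-w//2:y+w//2,x-w//2:x+w//2],(200,200),interpolation=cv2.INTER_CUBIC)
S=[(218,252),(187,222),(260,222),(452,268)]; T=[(382,200),(450,210),(399,260),(225,333)]
a=np.hstack([crop("scene",*p,60) for p in S]); b=np.hstack([crop("top",*p,40) for p in T])
cv2.imwrite("pics/m1.png",np.vstack([a,b]))
t=cv2.resize(ims["top"][170:290,130:350],None,fx=3.6,fy=3.6,interpolation=cv2.INTER_CUBIC)
cv2.imwrite("pics/rack1.png",t)
E
```

```text
scene red [216.3 234.2] 203 [22.2 10. ] 23 z.117: [ 0.6078 -0.1843]
scene red [331.7 253.2] 164 [23.  13.6] 56 z.117: [0.4834 0.0432]
scene red [217.2 259.6] 317 [27. 16.] 0 z.117: [ 0.6669 -0.1069]
scene red [219.3 275.2] 128 [ 9. 26.] 90 z.117: [ 0.6976 -0.0616]
scene orange [452.4 296.9] 214 [18.4 12.1] 14 z.117: [0.4299 0.3048]
scene orange [281.6 344.9] 330 [16.6 29.3] 88 z.117: [0.7479 0.1682]
scene orange [281.4 367.2] 57 [ 5.6 26. ] 88 z.117: [0.7843 0.2058]
scene yellow [183.1 202.2] 72 [15.  4.] 90 z.117: [ 0.5753 -0.3531]
scene yellow [186.1 225.8] 238 [13. 24.] 90 z.117: [ 0.634  -0.2598]
scene yellow [187.8 239.9] 116 [ 8.  23.2] 82 z.117: [ 0.6659 -0.2098]
scene yellow [375.5 266.2] 173 [22.4 13.4] 86 z.117: [0.4549 0.1372]
scene green [258.9 203.9] 105 [16.3  7.1] 45 z.117: [ 0.4521 -0.2185]
scene green [258.8 227.8] 208 [13. 23.] 90 z.117: [ 0.524  -0.1385]
scene green [290.1 241.4] 126 [23.4 12. ] 53 z.117: [ 0.5135 -0.05  ]
scene green [258.3 242.7] 67 [18.3  5.1] 6 z.117: [ 0.5652 -0.0945]
scene green [456.  246.8] 110 [ 6.9 18.9] 30 z.117: [0.2758 0.2162]
scene green [443.4 270.4] 96 [ 8.5 14.1] 9 z.117: [0.369  0.2446]
scene green [457.  273.3] 165 [13.9 15.7] 21 z.117: [0.3577 0.2699]
scene blue [421.3 279.5] 172 [13.4 20.7] 10 z.117: [0.4262 0.23  ]
top red [382.7 198.3] 401 [23. 25.] 90 z.117: [ 0.5911 -0.1769]
top red [268.9 215.5] 120 [31.9  9.2] 72 z.117: [0.5543 0.0989]
top orange [152.8 223.7] 128 [ 8.9 14.5] 72 z.117: [0.5406 0.3778]
top yellow [445.7 215.9] 79 [23.   9.7] 31 z.117: [ 0.5438 -0.3261]
top yellow [231.3 228.1] 116 [32.3  9.5] 72 z.117: [0.5253 0.1892]
top blue [193.1 240.9] 130 [32.9  9.8] 68 z.117: [0.4963 0.2797]
```

View pics/m1.png

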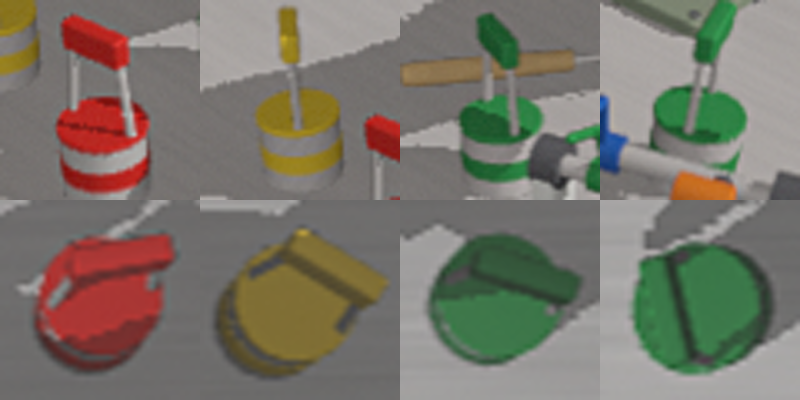

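View pics/rack1.png

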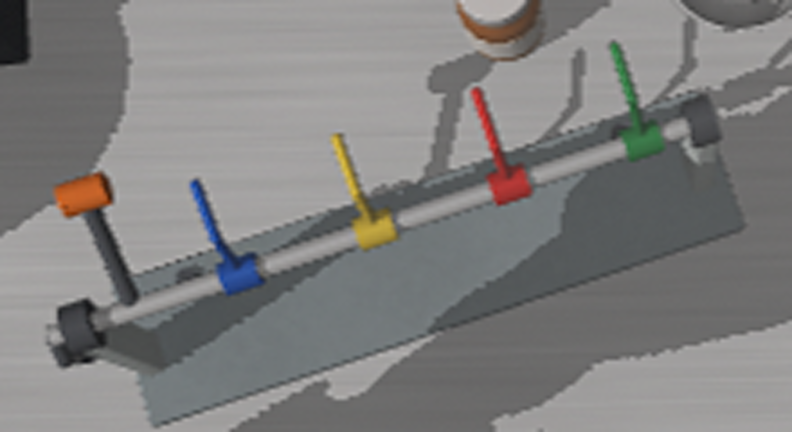

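The crops show the grip bars of red, yellow and the farther green clearly, and the rack tilted about 18° with its hooks leaning away from the robot. First move: up and towards the lever, turning the fingers towards the shaft line.

Call:
{"name": "arm_command", "arguments": {
  "linear": [
    [-0.03, -0.01, -0.04],
    [-0.08, -0.02, -0.07],
    [-0.13, -0.03, -0.07],
    [-0.18, -0.04, -0.07],
    [-0.23, -0.055, -0.07]
  ],
  "roll": [-7, -14, -21, -28, -34],
  "jaw": [0.0854, 0.08, 0.07, 0.06, 0.056]
}}

```text
time: 0.72
tcp_pos: [0.3655, 0.4356, 0.301]
eef_rot: [[-0.95, -0.313, -0.0], [-0.313, 0.95, -0.0], [0.0, -0.0, -1.0]]
wrist_force: [0.4, 0.0, 0.9]
grip_width: 0.056
finger_force: 0.0
```

```bash
cat >> h.py <<'E'
def go(P,yaw,s=None):
    "shift in tool axes and roll to put the TCP at P with tool y at world yaw (deg, mod 180)"
    s=s or sensors.observe(); R=s["eef_rot"]; cur=np.degrees(np.arctan2(R[1,1],R[0,1]))
    d=(yaw-cur+90)%180-90
    return "shift",(R.T@(np.array(P)-s["tcp_pos"])).round(4),"roll",round(-d,1),"q7",s["qpos"][6].round(2)
E
python3 - <<'E'
from h import *
g=[(240,273),(375,230),(510,186),(641,140)]; Y=np.array([.135,.045,-.045,-.135])
P=np.array([plane("top",(130+a/3.6,170+b/3.6),.157)[:2] for a,b in g]); print(P)
c=[np.polyfit(Y,P[:,k],1) for k in(0,1)]; ya=np.array([c[0][0],c[1][0]]); O=np.array([c[0][1],c[1][1]])
print("scale",np.linalg.norm(ya),"O",O,"yaw of rack y",np.degrees(np.arctan2(ya[1],ya[0])))
ya/=np.linalg.norm(ya); xa=np.array([ya[1],-ya[0]])
print("knob tri",tri((452.4,296.9),(152.8,223.7)),"model",O+.205*ya+.0693*xa)
print("tris red",tri((216.3,234.2),(386.6,191.4)),"yel",tri((183.1,202.2),(457.4,203.6)),"grn",tri((258.9,203.9),(404.2,255)))
def ends(T,a,b,z=.128):
    p=[plane("top",(T[0]-20+q[0]/5,T[1]-20+q[1]/5),z) for q in(a,b)]; d=p[1]-p[0]
    return (p[0]+p[1])[:2]/2,np.linalg.norm(d),np.degrees(np.arctan2(d[1],d[0]))
print("red",ends((382,200),(76,65),(172,49))); print("yel",ends((450,210),(94,45),(180,92))); print("grn",ends((399,260),(76,60),(176,89)))
Pk=O+.205*ya+.0693*xa
s=sensors.observe(); print(s["tcp_pos"],s["grip_width"],go([*Pk,.26],np.degrees(np.arctan2(ya[1],ya[0])),s))
for n in(0,):
    cc=proj("scene",[[*(O+y*ya),.155] for y in(.24,.135,-.135,-.175)]); print(cc)
E
```

```text
[[0.477  0.2605]
 [0.503  0.1749]
 [0.5298 0.0886]
 [0.5584 0.0039]]
scale 0.9978761838920484 O [0.5171 0.132 ] yaw of rack y 107.5638904570949
knob tri (array([0.5225, 0.3498, 0.1949]), np.float64(1.4865507969271126e-05)) model [0.5213 0.3483]
tris red (array([ 0.6075, -0.1865,  0.1163]), np.float64(0.0022720927107161217)) yel (array([ 0.5737, -0.3568,  0.1151]), np.float64(0.0012973641093897298)) grn (array([ 0.4509, -0.2207,  0.1159]), np.float64(0.0010023641668141514))
red (array([ 0.6049, -0.1859]), np.float64(0.04709925848325013), np.float64(-81.52391520688472))
yel (array([ 0.5706, -0.3532]), np.float64(0.0460830800977237), np.float64(-121.56519753095384))
grn (array([ 0.4497, -0.2187]), np.float64(0.04832251849559843), np.float64(-107.78955197604292))
[0.3655 0.4356 0.301 ] 0.05602883461930892 ('shift', array([-0.1206, -0.1317,  0.041 ]), 'roll', np.float64(0.7), 'q7', np.float64(0.83))
[[477.3991 297.5969]
 [421.8783 281.6388]
 [292.8386 244.4253]
 [275.4581 239.4002]]
```

Call:
{"name": "arm_command", "arguments": {
  "linear": [
    [-0.04, -0.044, 0.01],
    [-0.08, -0.088, 0.025],
    [-0.121, -0.132, 0.04],
    [-0.121, -0.132, 0.06],
    [-0.121, -0.132, 0.06]
  ],
  "roll": [0.5, 0.5, 0.5, 0.5, 0.5],
  "jaw": [0.056, 0.056, 0.056, 0.056, 0.056]
}}

```text
time: 1.35
tcp_pos: [0.5197, 0.3481, 0.24]
eef_rot: [[-0.954, -0.301, -0.002], [-0.301, 0.954, -0.001], [0.003, -0.001, -1.0]]
wrist_force: [-0.5, 0.6, 0.7]
grip_width: 0.0561
finger_force: 0.0
```

Run:
```python
from h import *
print(go([.522,.349,.176],107.6)); cv2.imwrite("pics/a1.png",cv2.resize(camera("scene")[190:360,360:570],(800,648))[:600])
```

```text
('shift', array([-0.0027,  0.0002,  0.064 ]), 'roll', np.float64(-0.1), 'q7', np.float64(1.1))
```

View pics/a1.png

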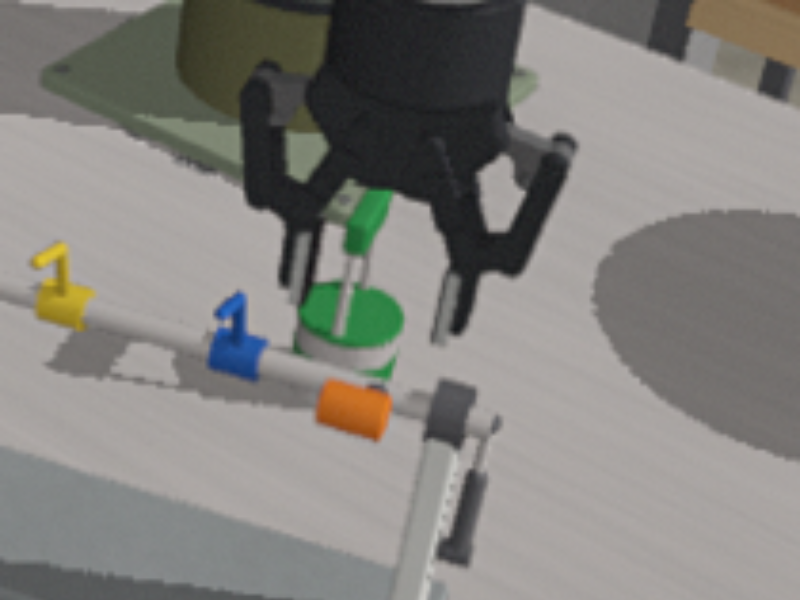

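The open fingers straddle the orange knob (crop position about (353,408)), so I descend, close and check.

Call:
{"name": "arm_command", "arguments": {
  "linear": [
    [-0.003, 0, 0.03],
    [-0.003, 0, 0.055],
    [-0.003, 0, 0.064],
    [-0.003, 0, 0.064],
    [-0.003, 0, 0.064]
  ],
  "roll": [0, 0, 0, 0, 0],
  "jaw": [0.056, 0.056, 0.056, 0.03, 0.02]
}}

```text
time: 2.02
tcp_pos: [0.5231, 0.35, 0.1787]
eef_rot: [[-0.953, -0.301, 0.001], [-0.301, 0.953, 0.001], [-0.001, 0.001, -1.0]]
wrist_force: [-1.4, 1.5, 2.5]
grip_width: 0.0291
finger_force: 59.2
```

Call:
{"name": "arm_command", "arguments": {
  "linear": [
    [0, 0, 0],
    [0, 0, 0],
    [0, 0, 0]
  ],
  "roll": [0, 0, 0],
  "jaw": [0.01, 0.0, 0.0]
}}

```text
time: 2.4
tcp_pos: [0.5231, 0.35, 0.1786]
eef_rot: [[-0.954, -0.301, 0.001], [-0.301, 0.954, 0.001], [-0.002, 0.001, -1.0]]
wrist_force: [-3.0, -0.6, 8.0]
grip_width: 0.0289
finger_force: 59.9
```

Call:
{"name": "arm_command", "arguments": {
  "linear": [
    [0.008, 0, -0.0114],
    [0.018, 0, -0.0213],
    [0.0293, 0, -0.0293],
    [0.042, 0, -0.0352],
    [0.0555, 0, -0.0388]
  ],
  "roll": [0, 0, 0, 0, 0],
  "jaw": [0, 0, 0, 0, 0]
}}

```text
time: 3.02
tcp_pos: [0.4708, 0.3333, 0.2169]
eef_rot: [[-0.954, -0.301, 0.003], [-0.301, 0.954, 0.002], [-0.003, 0.001, -1.0]]
wrist_force: [6.6, 5.9, -9.7]
grip_width: 0.0284
finger_force: 59.8
```

Call:
{"name": "arm_command", "arguments": {
  "linear": [
    [0.0138, 0, -0.0012],
    [0.0277, 0, 0.0],
    [0.041, 0, 0.0036],
    [0.0538, 0, 0.0095],
    [0.0652, 0, 0.0175]
  ],
  "roll": [0, 0, 0, 0, 0],
  "jaw": [0, 0, 0, 0, 0]
}}

```text
time: 3.65
tcp_pos: [0.4081, 0.3135, 0.1999]
eef_rot: [[-0.954, -0.301, 0.002], [-0.301, 0.954, 0.002], [-0.003, 0.001, -1.0]]
wrist_force: [0.9, 1.3, 3.7]
grip_width: 0.0283
finger_force: 68.0
```

Call:
{"name": "arm_command", "arguments": {
  "linear": [
    [0.0099, 0, 0.0099],
    [0.0165, 0, 0.0189],
    [0.0175, 0, 0.0205],
    [0.0175, 0, 0.0205]
  ],
  "roll": [0, 0, 0, 0],
  "jaw": [0, 0, 0, 0]
}}

```text
time: 4.15
tcp_pos: [0.3916, 0.3083, 0.1786]
eef_rot: [[-0.953, -0.302, 0.001], [-0.302, 0.953, 0.001], [-0.001, 0.001, -1.0]]
wrist_force: [1.3, 1.7, 1.3]
grip_width: 0.0288
finger_force: 88.4
```

Call:
{"name": "arm_command", "arguments": {
  "linear": [
    [0, 0, 0],
    [0, 0, 0],
    [0, 0, -0.02],
    [0, 0, -0.06],
    [0, 0, -0.12]
  ],
  "roll": [0, 0, 0, 0, 0],
  "jaw": [0.05, 0.056, 0.056, 0.056, 0.056]
}}

```text
time: 4.78
tcp_pos: [0.3906, 0.3073, 0.2988]
eef_rot: [[-0.954, -0.301, -0.002], [-0.301, 0.954, -0.002], [0.003, -0.001, -1.0]]
wrist_force: [0.7, 1.0, 0.4]
grip_width: 0.0559
finger_force: 0.0
```

Run:
```python
from h import *
a,b=camera("scene"),camera("top"); cv2.imwrite("pics/scene1.png",a); cv2.imwrite("pics/top1.png",b)
for n,im in(("scene",a),("top",b)):
    for c in H:
        for ce,ar,r in blobs(im,c):
            if n=="scene" and not(100<ce[0]<520 and 150<ce[1]<400): continue
            if n=="top" and not(130<ce[0]<500 and 130<ce[1]<400): continue
            print(n,c,ce.round(1),ar,np.round(r[1],1),round(r[2]),"z.117:",plane(n,ce,.117)[:2])
cv2.imwrite("pics/a2.png",cv2.resize(a[180:390,160:500],None,fx=2.3,fy=2.3))
s=sensors.observe(); print(s["tcp_pos"],go([.573,-.356,.26],58.4,s))
```

```text
scene red [216.3 234.3] 198 [22.2  9.7] 23 z.117: [ 0.608 -0.184]
scene red [336.5 252.1] 172 [12.9 33.3] 25 z.117: [0.4732 0.0475]
scene red [217.2 259.6] 309 [16. 26.] 90 z.117: [ 0.667  -0.1069]
scene red [219.  275.2] 125 [ 9. 25.] 90 z.117: [ 0.698  -0.0619]
scene orange [471.5 255.1] 158 [15.9 10.4] 15 z.117: [0.2795 0.257 ]
scene orange [281.6 344.9] 329 [16.6 29.3] 88 z.117: [0.7479 0.1682]
scene orange [281.1 367.1] 57 [ 6. 26.] 90 z.117: [0.7846 0.2053]
scene yellow [183.3 202.6] 86 [15.  5.] 90 z.117: [ 0.5761 -0.3511]
scene yellow [186.1 225.7] 236 [13. 24.] 90 z.117: [ 0.6339 -0.26  ]
scene yellow [187.8 239.9] 116 [ 7.9 23.5] 83 z.117: [ 0.6657 -0.2098]
scene yellow [379.4 264.4] 186 [13.3 33.8] 18 z.117: [0.4445 0.1391]
scene green [259.1 203.9] 105 [17.   7.1] 45 z.117: [ 0.4517 -0.2183]
scene green [258.7 227.9] 202 [13. 23.] 90 z.117: [ 0.5246 -0.1383]
scene green [295.2 241.2] 128 [11.9 32.3] 30 z.117: [ 0.5051 -0.0428]
scene green [258.2 242.7] 70 [18.3  5.2] 6 z.117: [ 0.5653 -0.0944]
scene green [456.1 246.8] 106 [ 6.6 18.4] 30 z.117: [0.2754 0.2162]
scene green [451.  272.2] 238 [23.1 14.9] 11 z.117: [0.363 0.259]
scene blue [424.  277.7] 186 [12.5 34.4] 21 z.117: [0.4175 0.2304]
top red [382.7 198.6] 395 [23. 25.] 90 z.117: [ 0.5904 -0.1769]
top red [270.3 220.6] 25 [5.4 8.5] 72 z.117: [0.5416 0.0956]
top red [276.2 237.1] 39 [24.3  1.6] 72 z.117: [0.5012 0.0817]
top orange [169.2 282.6] 133 [ 9.2 14.9] 72 z.117: [0.3983 0.3329]
top yellow [450.  209.6] 435 [23.  25.5] 39 z.117: [ 0.5591 -0.3378]
top yellow [233.2 232.5] 67 [8.2 9.5] 72 z.117: [0.5146 0.1845]
top yellow [238.9 249.8] 41 [25.   1.9] 75 z.117: [0.4724 0.1703]
top blue [197.7 251.4] 134 [34.5  9.8] 68 z.117: [0.4707 0.2682]
[0.3921 0.3087 0.3029] ('shift', array([ 0.0276, -0.6884,  0.0409]), 'roll', np.float64(49.1), 'q7', np.float64(1.0))
```

View pics/a2.png

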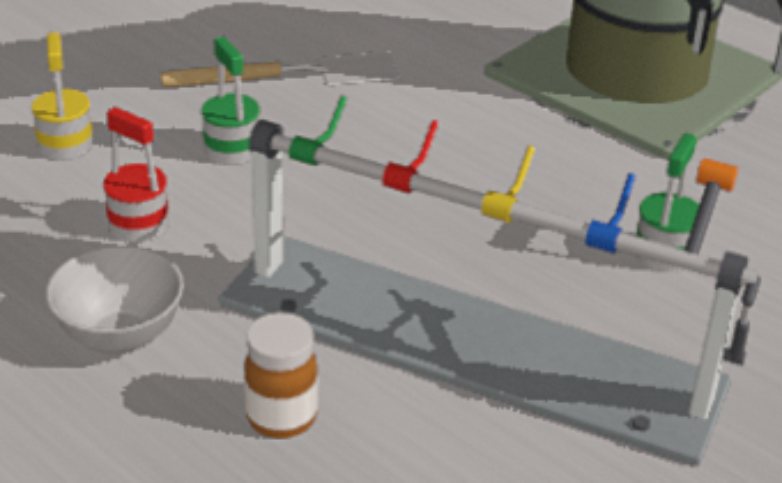

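The rail is out: all hooks point towards the robot and the knob has moved to (471,255). The yellow tin comes first, since blue is absent.

Call:
{"name": "arm_command", "arguments": {
  "linear": [
    [0.002, -0.05, 0],
    [0.004, -0.105, 0],
    [0.006, -0.165, 0],
    [0.008, -0.225, 0],
    [0.011, -0.28, 0]
  ],
  "roll": [0, 0, 0, 0, 0],
  "jaw": [0.06, 0.07, 0.08, 0.085, 0.085]
}}

```text
time: 5.5
tcp_pos: [0.4651, 0.0353, 0.298]
eef_rot: [[-0.954, -0.301, -0.0], [-0.301, 0.954, -0.0], [0.0, -0.0, -1.0]]
wrist_force: [0.6, 0.3, -0.3]
grip_width: 0.0849
finger_force: 0.0
```

Call:
{"name": "arm_command", "arguments": {
  "linear": [
    [0.002, -0.055, 0],
    [0.004, -0.11, 0],
    [0.006, -0.17, 0],
    [0.008, -0.23, 0],
    [0.011, -0.28, 0]
  ],
  "roll": [0, 0, 0, 0, 0],
  "jaw": [0.085, 0.085, 0.085, 0.085, 0.085]
}}

```text
time: 6.12
tcp_pos: [0.5387, -0.2352, 0.2978]
eef_rot: [[-0.954, -0.3, -0.001], [-0.3, 0.954, 0.0], [0.001, 0.0, -1.0]]
wrist_force: [0.7, 1.4, 0.7]
grip_width: 0.085
finger_force: 0.0
```

Call:
{"name": "arm_command", "arguments": {
  "linear": [
    [0.001, -0.04, 0.01],
    [0.003, -0.08, 0.02],
    [0.004, -0.11, 0.03],
    [0.006, -0.128, 0.04],
    [0.006, -0.128, 0.04]
  ],
  "roll": [10, 20, 30, 40, 49],
  "jaw": [0.085, 0.085, 0.085, 0.085, 0.085]
}}

```text
time: 6.75
tcp_pos: [0.571, -0.3578, 0.2565]
eef_rot: [[-0.849, 0.528, -0.002], [0.528, 0.849, 0.001], [0.002, -0.001, -1.0]]
wrist_force: [0.1, 0.6, -0.2]
grip_width: 0.085
finger_force: 0.0
```

Run:
```python
from h import *
print("knob",tri((471.5,255.1),(169.2,282.6)))
a,b=camera("scene"),camera("top"); cv2.imwrite("pics/scene2.png",a); cv2.imwrite("pics/top2.png",b)
print([(x[0].round(1),x[1]) for x in blobs(a,"yellow") if x[0][0]<250])
s=sensors.observe(); print(s["tcp_pos"],go([.5735,-.356,.096],58.4,s))
cv2.imwrite("pics/a3.png",np.hstack([cv2.resize(a[150:290,120:260],(400,400)),cv2.resize(b[160:260,400:500],(400,400))]))
```

```text
knob (array([0.3903, 0.308 , 0.1958]), np.float64(0.00019981835435974304))
[(array([183.3, 202.2]), np.int32(89)), (array([186. , 225.8]), np.int32(232)), (array([187.9, 239.9]), np.int32(119))]
[ 0.5715 -0.3567  0.2575] ('shift', array([-0.0016,  0.0017,  0.1615]), 'roll', np.float64(-0.0), 'q7', np.float64(1.53))
```

View pics/a3.png

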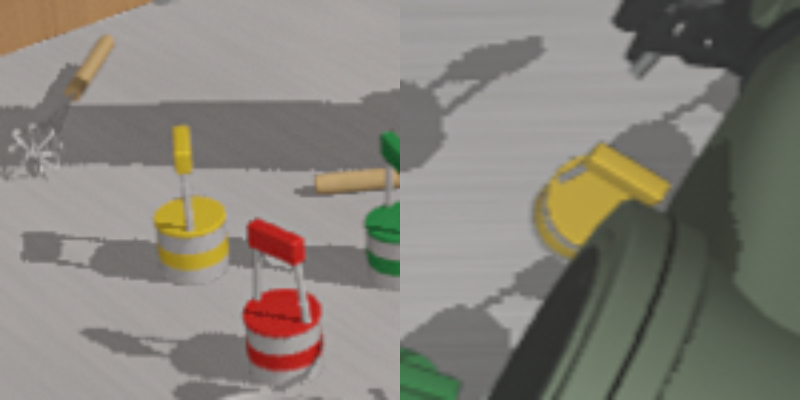

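The yellow tin has not moved: its grip is at (183,202) in the scene view and (457,204) in the top view. I descend and grip.

Call:
{"name": "arm_command", "arguments": {
  "linear": [
    [-0.002, 0.002, 0.05],
    [-0.002, 0.002, 0.1],
    [-0.002, 0.002, 0.14],
    [-0.002, 0.002, 0.161],
    [-0.002, 0.002, 0.161]
  ],
  "roll": [0, 0, 0, 0, 0],
  "jaw": [0.085, 0.085, 0.085, 0.085, 0.06]
}}

```text
time: 7.48
tcp_pos: [0.5739, -0.3554, 0.096]
eef_rot: [[-0.855, 0.519, -0.002], [0.519, 0.855, 0.001], [0.002, 0.0, -1.0]]
wrist_force: [-0.8, 0.2, 0.1]
grip_width: 0.0697
finger_force: 0.0
```

Call:
{"name": "arm_command", "arguments": {
  "linear": [
    [0, 0, 0],
    [0, 0, 0],
    [0, 0, 0],
    [0, 0, 0]
  ],
  "roll": [0, 0, 0, 0],
  "jaw": [0.05, 0.04, 0.03, 0.03]
}}

```text
time: 7.98
tcp_pos: [0.5751, -0.3562, 0.0987]
eef_rot: [[-0.853, 0.521, 0.002], [0.521, 0.853, -0.001], [-0.002, 0.0, -1.0]]
wrist_force: [0.3, 1.0, 7.8]
grip_width: 0.0486
finger_force: 62.8
```

Call:
{"name": "arm_command", "arguments": {
  "linear": [
    [0, 0, -0.02],
    [0, 0, -0.06],
    [0, 0, -0.11],
    [0, 0, -0.16],
    [0, 0, -0.16]
  ],
  "roll": [0, 0, 0, 0, 0],
  "jaw": [0.03, 0.03, 0.03, 0.03, 0.03]
}}

```text
time: 8.6
tcp_pos: [0.5754, -0.3567, 0.2615]
eef_rot: [[-0.853, 0.522, 0.006], [0.522, 0.853, -0.004], [-0.007, -0.0, -1.0]]
wrist_force: [0.5, -0.0, -1.6]
grip_width: 0.0488
finger_force: 62.7
```

```bash
cat >> h.py <<'E'
O=np.array([.5171,.132]); YAW=107.6; ya=np.array([np.cos(np.radians(YAW)),np.sin(np.radians(YAW))]); xa=np.array([ya[1],-ya[0]])
def rack(x,y,z): return np.array([*(O+x*xa+y*ya),z])
E
python3 - <<'E'
from h import *
a,b=camera("scene"),camera("top"); cv2.imwrite("pics/scene3.png",a); cv2.imwrite("pics/top3.png",b)
s=sensors.observe(); print(s["tcp_pos"],s["grip_width"],s["finger_force"],go(rack(-.115,.045,.26),YAW,s))
print([(x[0].round(1),x[1]) for x in blobs(a,"yellow") if x[0][0]<250])
cv2.imwrite("pics/a4.png",cv2.resize(a[80:300,110:300],(518,600)))
E
```

```text
[ 0.5743 -0.3559  0.2573] 0.04883611124060796 62.61452965205535 ('shift', array([ 0.4127,  0.3291, -0.0029]), 'roll', np.float64(-49.0), 'q7', np.float64(1.53))
[(array([178.6, 165.5]), np.int32(219)), (array([179.9, 180.3]), np.int32(131))]
```

View pics/a4.png

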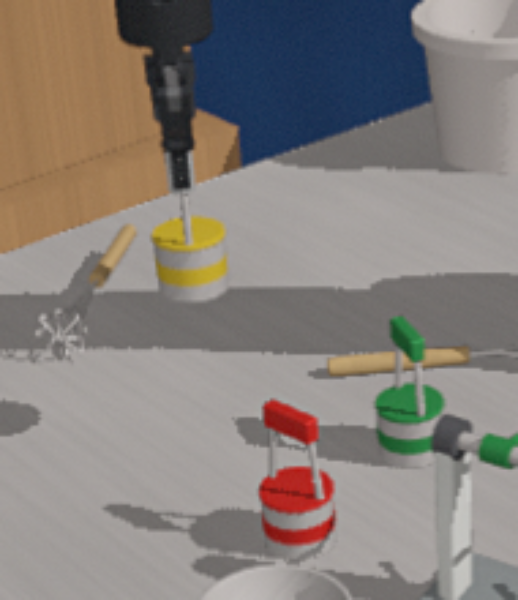

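The yellow tin is held and lifted (lid at (178,165) in the scene view). I carry it high to the spot in front of the yellow hook.

Call:
{"name": "arm_command", "arguments": {
  "linear": [
    [0.035, 0.025, -0.02],
    [0.075, 0.06, -0.035],
    [0.12, 0.095, -0.035],
    [0.165, 0.13, -0.035],
    [0.206, 0.165, -0.035]
  ],
  "roll": [0, 0, 0, 0, 0],
  "jaw": [0.03, 0.03, 0.03, 0.03, 0.03]
}}

```text
time: 9.32
tcp_pos: [0.4835, -0.106, 0.2914]
eef_rot: [[-0.853, 0.522, -0.001], [0.522, 0.853, 0.0], [0.001, -0.001, -1.0]]
wrist_force: [1.4, 0.6, -1.2]
grip_width: 0.0489
finger_force: 63.1
```

Call:
{"name": "arm_command", "arguments": {
  "linear": [
    [0.04, 0.032, 0],
    [0.085, 0.068, 0],
    [0.125, 0.1, 0],
    [0.16, 0.128, 0],
    [0.185, 0.148, 0]
  ],
  "roll": [0, 0, 0, 0, 0],
  "jaw": [0.03, 0.03, 0.03, 0.03, 0.03]
}}

```text
time: 9.95
tcp_pos: [0.4031, 0.1166, 0.2915]
eef_rot: [[-0.854, 0.521, -0.001], [0.521, 0.854, -0.0], [0.001, -0.001, -1.0]]
wrist_force: [0.7, 0.3, -1.6]
grip_width: 0.0488
finger_force: 63.1
```

Call:
{"name": "arm_command", "arguments": {
  "linear": [
    [0.011, 0.008, 0],
    [0.0217, 0.016, 0],
    [0.0217, 0.016, 0],
    [0.0217, 0.016, 0],
    [0.0217, 0.016, 0]
  ],
  "roll": [-10, -20, -30, -40, -49],
  "jaw": [0.03, 0.03, 0.03, 0.03, 0.03]
}}

```text
time: 10.58
tcp_pos: [0.3937, 0.1398, 0.2914]
eef_rot: [[-0.952, -0.307, -0.002], [-0.307, 0.952, -0.001], [0.002, -0.0, -1.0]]
wrist_force: [-0.3, 0.4, -2.6]
grip_width: 0.0487
finger_force: 63.2
```

Run:
```python
from h import *
a,b=camera("scene"),camera("top"); cv2.imwrite("pics/scene4.png",a); cv2.imwrite("pics/top4.png",b)
s=sensors.observe(); print(s["tcp_pos"],s["grip_width"],s["wrist_force"],go(rack(-.115,.045,.1727),YAW,s))
for n,im in(("scene",a),("top",b)):
  print(n,[(x[0].round(1),x[1],np.round(x[2][1])) for x in blobs(im,"yellow",8)])
# hook check: points of yellow hook in world
for x,z in((0,.155),(-.045,.1435),(-.072,.166)): print(x,proj("scene",[rack(x,.045,z)]),proj("top",[rack(x,.045,z)]))
cv2.imwrite("pics/a5.png",np.hstack([cv2.resize(a[130:330,270:470],(400,400)),cv2.resize(b[180:320,180:320],(400,400))]))
```

```text
[0.3938 0.1397 0.2915] 0.04910248522750487 [-0.1277 -0.5    -2.1677] ('shift', array([-0.0003,  0.0003,  0.1188]), 'roll', np.float64(0.1), 'q7', np.float64(1.31))
scene [(array([403.2, 171. ]), np.int32(275), array([24., 13.])), (array([401.3, 201.4]), np.int32(394), array([16., 31.])), (array([399.9, 219.2]), np.int32(184), array([29., 10.])), (array([379.4, 264.4]), np.int32(190), array([13., 34.]))]
top []
0 [[376.6072 268.6098]] [[234.346  233.8363]]
-0.045 [[384.2872 261.4531]] [[240.8865 252.8716]]
-0.072 [[389.9369 245.2376]] [[242.7913 262.5315]]
```

View pics/a5.png

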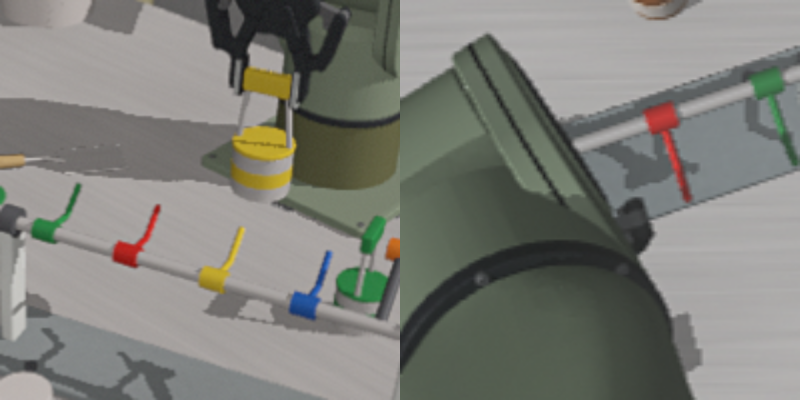

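The scene view shows the yellow tin held upright by its grip (403,171), and the yellow hook tip at (390,245), where the model puts it. I descend in front of the hook.

Call:
{"name": "arm_command", "arguments": {
  "linear": [
    [0, 0, 0.03],
    [0, 0, 0.07],
    [0, 0, 0.105],
    [0, 0, 0.119],
    [0, 0, 0.119]
  ],
  "roll": [0, 0, 0, 0, 0],
  "jaw": [0.03, 0.03, 0.03, 0.03, 0.03]
}}

```text
time: 11.3
tcp_pos: [0.3936, 0.1399, 0.1723]
eef_rot: [[-0.954, -0.298, -0.002], [-0.298, 0.954, -0.001], [0.002, -0.001, -1.0]]
wrist_force: [0.0, -0.0, -0.9]
grip_width: 0.049
finger_force: 63.1
```

Run:
```python
from h import *
a=camera("scene"); cv2.imwrite("pics/scene5.png",a)
s=sensors.observe(); print(s["tcp_pos"],s["grip_width"],s["wrist_force"],go(rack(-.045,.045,.1727),YAW,s))
print([(x[0].round(1),x[1],np.round(x[2][1])) for x in blobs(a,"yellow",8)], proj("scene",[s["tcp_pos"]+[0,0,.0183]]),proj("scene",[s["tcp_pos"]+[0,0,.0183-.063]]))
cv2.imwrite("pics/a6.png",cv2.resize(a[170:300,300:470],(785,600)))
```

```text
[0.394 0.14  0.173] 0.049069300947098854 [-0.1441  0.7278 -0.6462] ('shift', array([-0.0699,  0.0004,  0.0003]), 'roll', np.float64(-0.2), 'q7', np.float64(1.22))
[(array([397.1, 223.6]), np.int32(254), array([23., 11.])), (array([391.2, 257.9]), np.int32(621), array([33., 40.]))] [[398.152  224.3466]] [[395.2472 250.1819]]
```

View pics/a6.png

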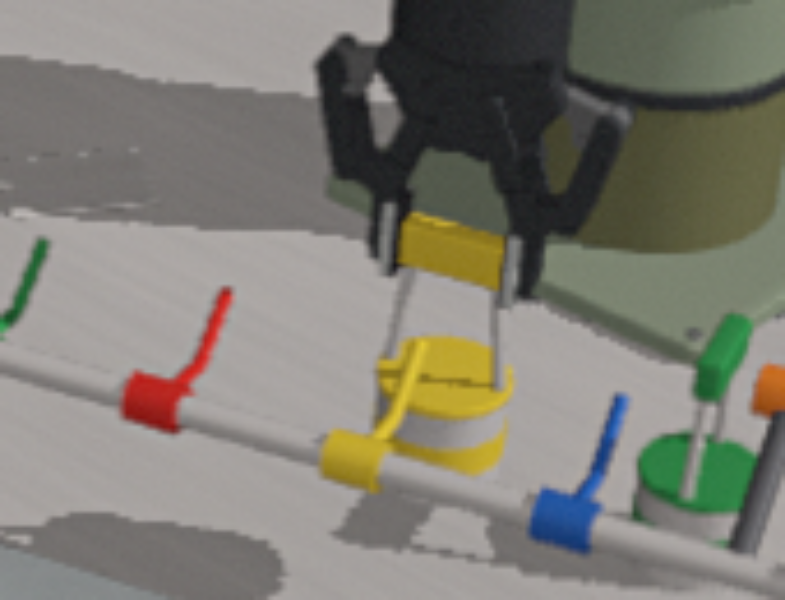

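The tin stands in front of the yellow hook with its grip at (397,224), as the model says. I slide it on and watch the force.

Call:
{"name": "arm_command", "arguments": {
  "linear": [
    [-0.015, 0, 0],
    [-0.035, 0, 0],
    [-0.055, 0, 0],
    [-0.068, 0, 0],
    [-0.07, 0, 0]
  ],
  "roll": [0, 0, 0, 0, 0],
  "jaw": [0.03, 0.03, 0.03, 0.03, 0.03]
}}

```text
time: 11.98
tcp_pos: [0.4614, 0.1612, 0.1737]
eef_rot: [[-0.954, -0.3, 0.001], [-0.3, 0.954, 0.0], [-0.001, 0.0, -1.0]]
wrist_force: [0.3, -1.0, -1.6]
grip_width: 0.0492
finger_force: 63.2
```

Call:
{"name": "arm_command", "arguments": {
  "linear": [
    [0, 0, 0.01],
    [0, 0, 0.018],
    [0, 0, 0.023],
    [0, 0, 0.025],
    [0, 0, 0.025]
  ],
  "roll": [0, 0, 0, 0, 0],
  "jaw": [0.03, 0.03, 0.03, 0.03, 0.03]
}}

```text
time: 12.6
tcp_pos: [0.462, 0.1615, 0.1486]
eef_rot: [[-0.954, -0.301, 0.003], [-0.301, 0.954, 0.001], [-0.003, 0.0, -1.0]]
wrist_force: [5.3, 0.4, 10.6]
grip_width: 0.0493
finger_force: 64.7
```

Call:
{"name": "arm_command", "arguments": {
  "linear": [
    [-0.001, 0, 0.001],
    [-0.002, 0, 0.002],
    [-0.002, 0, 0.002]
  ],
  "roll": [0, 0, 0],
  "jaw": [0.03, 0.03, 0.03]
}}

```text
time: 12.98
tcp_pos: [0.4642, 0.1623, 0.1468]
eef_rot: [[-0.954, -0.301, 0.004], [-0.301, 0.954, 0.001], [-0.004, 0.0, -1.0]]
wrist_force: [7.1, 1.5, 10.7]
grip_width: 0.0491
finger_force: 64.6
```

Run:
```python
from h import *
a=camera("scene"); cv2.imwrite("pics/scene6.png",a)
s=sensors.observe(); print(s["tcp_pos"],s["grip_width"],s["wrist_force"],proj("scene",[s["tcp_pos"]+[0,0,.0183]]))
print([(x[0].round(1),x[1],np.round(x[2][1])) for x in blobs(a,"yellow",8)])
cv2.imwrite("pics/a7.png",cv2.resize(a[180:310,300:470],(785,600)))
```

```text
[0.4643 0.1623 0.1467] 0.048869271433692775 [ 7.2542  1.4565 10.2957] [[384.4493 253.3849]]
[(array([381.3, 268.5]), np.int32(749), array([45., 29.])), (array([381.1, 298.2]), np.int32(147), array([27., 10.]))]
```

View pics/a7.png

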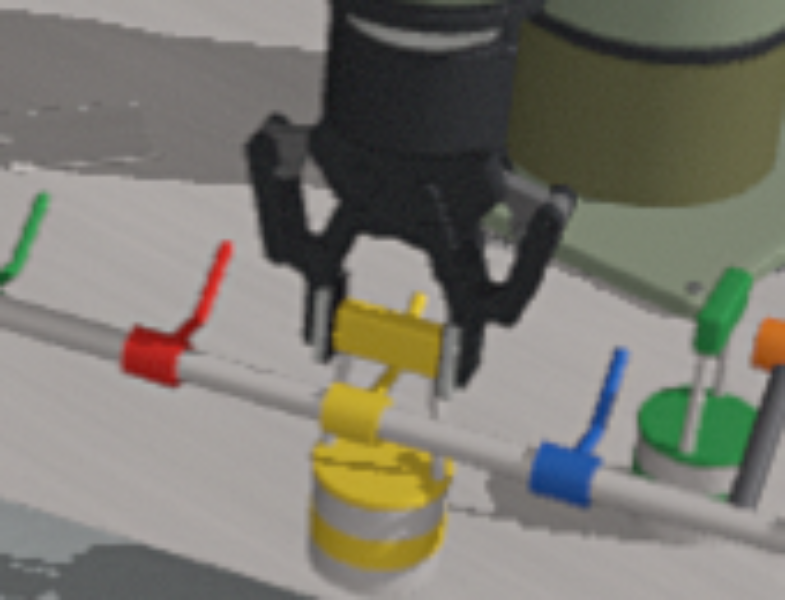

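The hook passes under the yellow grip (about (382,253)) with the tip visible behind it, and the tug of about 10 N holds. I release and rise.

Call:
{"name": "arm_command", "arguments": {
  "linear": [
    [0, 0, -0.0015],
    [0, 0, -0.0015],
    [0, 0, -0.0015],
    [0, 0, -0.0015]
  ],
  "roll": [0, 0, 0, 0],
  "jaw": [0.049, 0.06, 0.075, 0.085]
}}

```text
time: 13.52
tcp_pos: [0.4627, 0.1617, 0.1475]
eef_rot: [[-0.954, -0.301, -0.0], [-0.301, 0.954, -0.0], [0.0, -0.0, -1.0]]
wrist_force: [-0.1, 0.2, 0.5]
grip_width: 0.085
finger_force: 0.0
```

Call:
{"name": "arm_command", "arguments": {
  "linear": [
    [0, 0, -0.02],
    [0, 0, -0.06],
    [0, 0, -0.12],
    [0, 0, -0.15]
  ],
  "roll": [0, 0, 0, 0],
  "jaw": [0.085, 0.085, 0.085, 0.085]
}}

```text
time: 14.02
tcp_pos: [0.4631, 0.1618, 0.3002]
eef_rot: [[-0.954, -0.301, 0.002], [-0.301, 0.954, 0.001], [-0.003, 0.0, -1.0]]
wrist_force: [0.2, 0.3, 0.2]
grip_width: 0.0854
finger_force: 0.0
```

Run:
```python
from h import *
a,b=camera("scene"),camera("top"); cv2.imwrite("pics/scene7.png",a); cv2.imwrite("pics/top7.png",b)
for c in("red","yellow","green"): print(c,[(x[0].round(1),x[1],np.round(x[2][1])) for x in blobs(a,c,8) if 100<x[0][0]<520 and 150<x[0][1]<400])
s=sensors.observe(); print(s["tcp_pos"],go([.607,-.186,.26],98.5,s))
cv2.imwrite("pics/a8.png",np.hstack([cv2.resize(a[170:330,170:430],(500,308)),cv2.resize(b[170:290,350:470],(300,308))]))
```

```text
red [(array([216.3, 234.3]), np.int32(198), array([22., 10.])), (array([336.5, 252.1]), np.int32(176), array([13., 33.])), (array([217.2, 259.6]), np.int32(309), array([16., 26.])), (array([219. , 275.2]), np.int32(122), array([ 9., 25.]))]
yellow [(array([381.4, 269.8]), np.int32(791), array([47., 28.])), (array([380.8, 299.1]), np.int32(143), array([28., 10.]))]
green [(array([259. , 203.9]), np.int32(105), array([16.,  7.])), (array([258.7, 228. ]), np.int32(203), array([13., 23.])), (array([295.2, 241.1]), np.int32(135), array([12., 33.])), (array([258.4, 242.7]), np.int32(69), array([18.,  5.])), (array([456.2, 246.7]), np.int32(108), array([ 7., 18.])), (array([451. , 272.2]), np.int32(243), array([24., 15.]))]
[0.4636 0.162  0.3002] ('shift', array([-0.0319, -0.3751,  0.0403]), 'roll', np.float64(9.0), 'q7', np.float64(1.33))
```

View pics/a8.png

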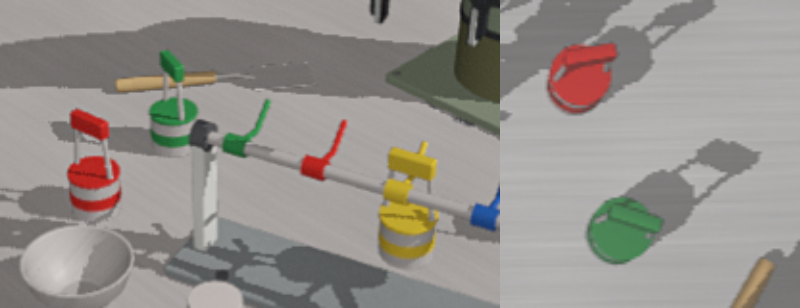

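The yellow tin hangs on its hook (scene (381,270)) after release, and red (216,234) and green (259,204) have not moved. Red is next.

Call:
{"name": "arm_command", "arguments": {
  "linear": [
    [-0.004, -0.05, 0],
    [-0.009, -0.105, 0],
    [-0.013, -0.16, 0],
    [-0.018, -0.215, 0],
    [-0.023, -0.27, 0]
  ],
  "roll": [0, 0, 0, 0, 0],
  "jaw": [0.085, 0.085, 0.085, 0.085, 0.085]
}}

```text
time: 14.75
tcp_pos: [0.5664, -0.0905, 0.2968]
eef_rot: [[-0.954, -0.301, -0.001], [-0.301, 0.954, 0.0], [0.001, 0.0, -1.0]]
wrist_force: [0.1, 0.4, -0.7]
grip_width: 0.0852
finger_force: 0.0
```

Call:
{"name": "arm_command", "arguments": {
  "linear": [
    [-0.004, -0.05, 0.01],
    [-0.007, -0.09, 0.03],
    [-0.009, -0.105, 0.04],
    [-0.009, -0.105, 0.04]
  ],
  "roll": [3, 6, 9, 9],
  "jaw": [0.085, 0.085, 0.085, 0.085]
}}

```text
time: 15.25
tcp_pos: [0.606, -0.1861, 0.2564]
eef_rot: [[-0.989, -0.148, -0.002], [-0.148, 0.989, 0.001], [0.002, 0.001, -1.0]]
wrist_force: [0.6, 1.0, -0.1]
grip_width: 0.0847
finger_force: 0.0
```

Run:
```python
from h import *
a=camera("scene"); cv2.imwrite("pics/scene8.png",a)
for c in("red","green"): print(c,[(x[0].round(1),x[1]) for x in blobs(a,c,8) if 100<x[0][0]<320 and 150<x[0][1]<400])
s=sensors.observe(); print(s["tcp_pos"],go([.607,-.1855,.096],98.5,s))
```

```text
red [(array([216.3, 234.3]), np.int32(198)), (array([217.2, 259.6]), np.int32(309)), (array([219. , 275.2]), np.int32(125))]
green [(array([259. , 203.8]), np.int32(104)), (array([258.8, 227.9]), np.int32(201)), (array([295.3, 241.1]), np.int32(132)), (array([258.3, 242.7]), np.int32(69))]
[ 0.6062 -0.1851  0.2574] ('shift', array([-0.0008, -0.0006,  0.1614]), 'roll', np.float64(0.1), 'q7', np.float64(1.85))
```

Call:
{"name": "arm_command", "arguments": {
  "linear": [
    [-0.001, 0, 0.05],
    [-0.001, 0, 0.1],
    [-0.001, 0, 0.14],
    [-0.001, 0, 0.161],
    [-0.001, 0, 0.161]
  ],
  "roll": [0, 0, 0, 0, 0],
  "jaw": [0.085, 0.085, 0.085, 0.085, 0.06]
}}

```text
time: 15.92
tcp_pos: [0.607, -0.1846, 0.0964]
eef_rot: [[-0.989, -0.15, -0.001], [-0.15, 0.989, 0.001], [0.001, 0.001, -1.0]]
wrist_force: [0.0, -0.8, 0.4]
grip_width: 0.0692
finger_force: 0.0
```

Call:
{"name": "arm_command", "arguments": {
  "linear": [
    [0, 0, 0],
    [0, 0, 0],
    [0, 0, 0],
    [0, 0, 0]
  ],
  "roll": [0, 0, 0, 0],
  "jaw": [0.05, 0.04, 0.03, 0.03]
}}

```text
time: 16.42
tcp_pos: [0.6081, -0.1855, 0.0986]
eef_rot: [[-0.989, -0.149, 0.003], [-0.149, 0.989, 0.0], [-0.003, -0.0, -1.0]]
wrist_force: [-1.5, 2.9, 6.5]
grip_width: 0.0491
finger_force: 62.1
```

Call:
{"name": "arm_command", "arguments": {
  "linear": [
    [0, 0, -0.02],
    [0, 0, -0.06],
    [0, 0, -0.115],
    [0, 0, -0.17],
    [0, 0, -0.195]
  ],
  "roll": [0, 0, 0, 0, 0],
  "jaw": [0.03, 0.03, 0.03, 0.03, 0.03]
}}

```text
time: 17.05
tcp_pos: [0.6077, -0.1858, 0.2961]
eef_rot: [[-0.989, -0.149, 0.005], [-0.149, 0.989, -0.001], [-0.005, -0.002, -1.0]]
wrist_force: [0.9, 1.1, -2.4]
grip_width: 0.0485
finger_force: 63.1
```

Run:
```python
from h import *
a=camera("scene"); cv2.imwrite("pics/scene9.png",a)
print("yellow",[(x[0].round(1),x[1]) for x in blobs(a,"yellow",8) if 300<x[0][0]<420 and 150<x[0][1]<400])
for c in("red","green"): print(c,[(x[0].round(1),x[1]) for x in blobs(a,c,8) if 100<x[0][0]<350 and 90<x[0][1]<400])
s=sensors.observe(); print(s["tcp_pos"],s["grip_width"],go(rack(-.115,-.045,.1727),YAW,s),proj("scene",[s["tcp_pos"]+[0,0,.0183-.063]]))
```

```text
yellow [(array([381.3, 269.8]), np.int32(792)), (array([380.8, 299.1]), np.int32(144))]
red [(array([205.6, 150.1]), np.int32(175)), (array([210.5, 180.8]), np.int32(300)), (array([212.7, 197.4]), np.int32(170)), (array([336.5, 252.1]), np.int32(176))]
green [(array([259. , 203.9]), np.int32(106)), (array([258.7, 227.9]), np.int32(203)), (array([295.1, 241.1]), np.int32(134)), (array([258.3, 242.7]), np.int32(68))]
[ 0.6082 -0.1859  0.298 ] 0.04866156594599239 ('shift', array([0.1501, 0.2657, 0.1236]), 'roll', np.float64(-9.1), 'q7', np.float64(1.86)) [[211.0194 178.3149]]
```

Call:
{"name": "arm_command", "arguments": {
  "linear": [
    [0.02, 0.036, 0],
    [0.047, 0.083, 0],
    [0.076, 0.134, 0],
    [0.105, 0.186, 0],
    [0.132, 0.234, 0]
  ],
  "roll": [0, 0, 0, 0, 0],
  "jaw": [0.03, 0.03, 0.03, 0.03, 0.03]
}}

```text
time: 17.73
tcp_pos: [0.4404, 0.0274, 0.2922]
eef_rot: [[-0.989, -0.149, 0.001], [-0.149, 0.989, 0.0], [-0.001, -0.0, -1.0]]
wrist_force: [0.9, 0.5, -2.5]
grip_width: 0.0489
finger_force: 63.3
```

Call:
{"name": "arm_command", "arguments": {
  "linear": [
    [0.012, 0.022, 0],
    [0.018, 0.0317, 0],
    [0.018, 0.0317, 0.02],
    [0.018, 0.0317, 0.06],
    [0.018, 0.0317, 0.08]
  ],
  "roll": [-5, -9, -9, -9, -9],
  "jaw": [0.03, 0.03, 0.03, 0.03, 0.03]
}}

```text
time: 18.35
tcp_pos: [0.4195, 0.0538, 0.2103]
eef_rot: [[-0.954, -0.301, -0.001], [-0.301, 0.954, -0.0], [0.001, -0.0, -1.0]]
wrist_force: [0.6, 0.4, -2.6]
grip_width: 0.0492
finger_force: 63.4
```

Run:
```python
from h import *
a=camera("scene"); cv2.imwrite("pics/scene10.png",a)
for c in("red","green"): print(c,[(x[0].round(1),x[1]) for x in blobs(a,c,8) if 100<x[0][0]<420 and 90<x[0][1]<400])
s=sensors.observe(); print(s["tcp_pos"],s["grip_width"],go(rack(-.115,-.045,.1727),YAW,s),proj("scene",[s["tcp_pos"]+[0,0,.0183],s["tcp_pos"]+[0,0,.0183-.063]]))
```

```text
red [(array([356.8, 197.2]), np.int32(246)), (array([351.1, 236.1]), np.int32(677))]
green [(array([259. , 203.8]), np.int32(102)), (array([258.7, 227.9]), np.int32(202)), (array([295. , 241.5]), np.int32(131)), (array([258.3, 242.7]), np.int32(68))]
[0.419  0.0537 0.2089] 0.048686170886999 ('shift', array([-0.0023, -0.    ,  0.0362]), 'roll', np.float64(-0.1), 'q7', np.float64(1.45)) [[358.5089 198.1815]
 [356.7532 224.4635]]
```

Call:
{"name": "arm_command", "arguments": {
  "linear": [
    [-0.001, 0, 0.02],
    [-0.002, 0, 0.034],
    [-0.002, 0, 0.036],
    [-0.002, 0, 0.036]
  ],
  "roll": [0, 0, 0, 0],
  "jaw": [0.03, 0.03, 0.03, 0.03]
}}

```text
time: 18.9
tcp_pos: [0.4218, 0.0549, 0.1762]
eef_rot: [[-0.954, -0.301, 0.001], [-0.301, 0.954, -0.0], [-0.001, -0.0, -1.0]]
wrist_force: [-1.0, -0.6, -2.0]
grip_width: 0.0487
finger_force: 63.4
```

Call:
{"name": "arm_command", "arguments": {
  "linear": [
    [-0.015, 0, 0],
    [-0.035, 0, 0],
    [-0.055, 0, 0],
    [-0.068, 0, 0],
    [-0.0705, 0, 0]
  ],
  "roll": [0, 0, 0, 0, 0],
  "jaw": [0.03, 0.03, 0.03, 0.03, 0.03]
}}

```text
time: 19.52
tcp_pos: [0.4892, 0.0763, 0.1761]
eef_rot: [[-0.954, -0.301, 0.001], [-0.301, 0.954, 0.0], [-0.001, -0.0, -1.0]]
wrist_force: [-0.1, 0.3, -2.0]
grip_width: 0.0487
finger_force: 63.4
```

Run:
```python
from h import *
s=sensors.observe(); print(s["tcp_pos"],s["wrist_force"],go(rack(-.045,-.045,.148),YAW,s))
a=camera("scene"); print([(x[0].round(1),x[1]) for x in blobs(a,"red",8) if 250<x[0][0]<420])
```

```text
[0.4892 0.0763 0.1761] [-0.1204  0.2839 -2.0275] ('shift', array([ 0.0016, -0.0004,  0.0281]), 'roll', np.float64(-0.1), 'q7', np.float64(1.44))
[(array([340.3, 242.5]), np.int32(561)), (array([341.4, 274.1]), np.int32(159))]
```

Call:
{"name": "arm_command", "arguments": {
  "linear": [
    [0, 0, 0.01],
    [0, 0, 0.02],
    [0, 0, 0.025],
    [0, 0, 0.028],
    [0, 0, 0.028]
  ],
  "roll": [0, 0, 0, 0, 0],
  "jaw": [0.03, 0.03, 0.03, 0.03, 0.03]
}}

```text
time: 20.2
tcp_pos: [0.4892, 0.0765, 0.1477]
eef_rot: [[-0.954, -0.301, 0.001], [-0.301, 0.954, 0.0], [-0.001, -0.0, -1.0]]
wrist_force: [3.3, 0.3, -0.4]
grip_width: 0.049
finger_force: 63.9
```

Contact is starting, so I tug a little further.

Call:
{"name": "arm_command", "arguments": {
  "linear": [
    [0, 0, 0.0015],
    [0, 0, 0.0025],
    [0, 0, 0.0025]
  ],
  "roll": [0, 0, 0],
  "jaw": [0.03, 0.03, 0.03]
}}

```text
time: 20.58
tcp_pos: [0.4898, 0.0766, 0.1461]
eef_rot: [[-0.954, -0.301, 0.003], [-0.301, 0.954, 0.001], [-0.003, -0.0, -1.0]]
wrist_force: [3.3, 0.4, 16.2]
grip_width: 0.0486
finger_force: 65.9
```

The tug of 16 N holds. I release and rise.

Call:
{"name": "arm_command", "arguments": {
  "linear": [
    [0, 0, -0.002],
    [0, 0, -0.002],
    [0, 0, -0.002],
    [0, 0, -0.002]
  ],
  "roll": [0, 0, 0, 0],
  "jaw": [0.049, 0.06, 0.075, 0.085]
}}

```text
time: 21.08
tcp_pos: [0.4885, 0.0762, 0.147]
eef_rot: [[-0.954, -0.301, -0.001], [-0.301, 0.954, -0.0], [0.001, -0.0, -1.0]]
wrist_force: [-0.2, 0.1, 0.2]
grip_width: 0.085
finger_force: 0.0
```

Call:
{"name": "arm_command", "arguments": {
  "linear": [
    [0, 0, -0.02],
    [0, 0, -0.06],
    [0, 0, -0.12],
    [0, 0, -0.15]
  ],
  "roll": [0, 0, 0, 0],
  "jaw": [0.085, 0.085, 0.085, 0.085]
}}

```text
time: 21.58
tcp_pos: [0.4889, 0.0764, 0.2997]
eef_rot: [[-0.954, -0.301, 0.002], [-0.301, 0.954, 0.0], [-0.002, -0.0, -1.0]]
wrist_force: [-0.5, -1.0, -1.6]
grip_width: 0.0853
finger_force: 0.0
```

Run:
```python
from h import *
a,b=camera("scene"),camera("top"); cv2.imwrite("pics/scene11.png",a); cv2.imwrite("pics/top11.png",b)
for c in("red","yellow","green"): print(c,[(x[0].round(1),x[1],np.round(x[2][1])) for x in blobs(a,c,8) if 100<x[0][0]<520 and 150<x[0][1]<400])
s=sensors.observe(); print(s["tcp_pos"],go([.451,-.220,.26],72.2,s))
```

```text
red [(array([339.6, 258.1]), np.int32(754), array([46., 28.])), (array([340.2, 287.1]), np.int32(146), array([27., 10.]))]
yellow [(array([381.4, 269.9]), np.int32(794), array([47., 28.])), (array([380.9, 299.1]), np.int32(143), array([28., 10.]))]
green [(array([259. , 203.8]), np.int32(103), array([16.,  7.])), (array([258.7, 227.9]), np.int32(202), array([13., 23.])), (array([295.3, 241. ]), np.int32(135), array([12., 33.])), (array([258.3, 242.7]), np.int32(67), array([18.,  5.])), (array([456. , 246.9]), np.int32(111), array([ 7., 19.])), (array([451.1, 272.2]), np.int32(242), array([24., 15.]))]
[0.4894 0.0764 0.2997] ('shift', array([ 0.126 , -0.2711,  0.0393]), 'roll', np.float64(35.3), 'q7', np.float64(1.5))
```

Red hangs like yellow, and green has not moved. Green is next.

Call:
{"name": "arm_command", "arguments": {
  "linear": [
    [0.023, -0.05, 0],
    [0.047, -0.1, 0],
    [0.07, -0.15, 0],
    [0.093, -0.2, 0],
    [0.112, -0.241, 0]
  ],
  "roll": [0, 0, 0, 0, 0],
  "jaw": [0.085, 0.085, 0.085, 0.085, 0.085]
}}

```text
time: 22.3
tcp_pos: [0.4536, -0.1893, 0.2964]
eef_rot: [[-0.954, -0.3, -0.001], [-0.3, 0.954, 0.0], [0.001, 0.0, -1.0]]
wrist_force: [-0.3, 0.1, 1.0]
grip_width: 0.0851
finger_force: 0.0
```

Call:
{"name": "arm_command", "arguments": {
  "linear": [
    [0.008, -0.018, 0.01],
    [0.014, -0.03, 0.02],
    [0.014, -0.03, 0.03],
    [0.014, -0.03, 0.04],
    [0.014, -0.03, 0.04]
  ],
  "roll": [9, 18, 27, 35.3, 35.3],
  "jaw": [0.085, 0.085, 0.085, 0.085, 0.085]
}}

```text
time: 22.92
tcp_pos: [0.4498, -0.2198, 0.2562]
eef_rot: [[-0.953, 0.304, -0.002], [0.304, 0.953, 0.0], [0.002, -0.0, -1.0]]
wrist_force: [0.4, 0.6, -0.4]
grip_width: 0.0851
finger_force: 0.0
```

Run:
```python
from h import *
a=camera("scene")
for c in("red","yellow","green"): print(c,[(x[0].round(1),x[1]) for x in blobs(a,c,8) if 100<x[0][0]<520 and 150<x[0][1]<400])
s=sensors.observe(); print(s["tcp_pos"],go([.451,-.2195,.096],72.2,s))
```

```text
red [(array([339.5, 258.1]), np.int32(749)), (array([340.2, 287.1]), np.int32(145))]
yellow [(array([381.4, 269.9]), np.int32(791)), (array([380.9, 299.1]), np.int32(142))]
green [(array([259. , 203.9]), np.int32(105)), (array([258.7, 227.9]), np.int32(203)), (array([295.2, 241.2]), np.int32(134)), (array([258.3, 242.7]), np.int32(68)), (array([456.1, 246.7]), np.int32(109)), (array([451.1, 272.1]), np.int32(243))]
[ 0.4499 -0.2199  0.2567] ('shift', array([-0.0011,  0.0007,  0.1607]), 'roll', np.float64(0.2), 'q7', np.float64(1.6))
```

Call:
{"name": "arm_command", "arguments": {
  "linear": [
    [-0.001, 0.001, 0.05],
    [-0.001, 0.001, 0.1],
    [-0.001, 0.001, 0.14],
    [-0.001, 0.001, 0.161],
    [-0.001, 0.001, 0.161]
  ],
  "roll": [0, 0, 0, 0, 0],
  "jaw": [0.085, 0.085, 0.085, 0.085, 0.06]
}}

```text
time: 23.6
tcp_pos: [0.451, -0.2192, 0.0954]
eef_rot: [[-0.953, 0.303, -0.002], [0.303, 0.953, 0.001], [0.002, 0.0, -1.0]]
wrist_force: [-0.1, -0.5, 0.9]
grip_width: 0.0691
finger_force: 0.0
```

Call:
{"name": "arm_command", "arguments": {
  "linear": [
    [0, 0, 0],
    [0, 0, 0],
    [0, 0, 0],
    [0, 0, 0]
  ],
  "roll": [0, 0, 0, 0],
  "jaw": [0.05, 0.04, 0.03, 0.03]
}}

```text
time: 24.1
tcp_pos: [0.452, -0.2196, 0.0974]
eef_rot: [[-0.953, 0.305, 0.002], [0.305, 0.953, -0.001], [-0.002, -0.0, -1.0]]
wrist_force: [-0.2, 0.6, 8.7]
grip_width: 0.049
finger_force: 62.7
```

Call:
{"name": "arm_command", "arguments": {
  "linear": [
    [0, 0, -0.02],
    [0, 0, -0.06],
    [0, 0, -0.115],
    [0, 0, -0.17],
    [0, 0, -0.195]
  ],
  "roll": [0, 0, 0, 0, 0],
  "jaw": [0.03, 0.03, 0.03, 0.03, 0.03]
}}

```text
time: 24.72
tcp_pos: [0.4517, -0.2196, 0.2948]
eef_rot: [[-0.952, 0.305, 0.004], [0.305, 0.952, -0.002], [-0.004, -0.001, -1.0]]
wrist_force: [0.7, -0.7, -3.7]
grip_width: 0.049
finger_force: 62.9
```

Run:
```python
from h import *
a=camera("scene"); cv2.imwrite("pics/scene13.png",a)
print([(x[0].round(1),x[1]) for x in blobs(a,"green",8) if 100<x[0][0]<350 and 60<x[0][1]<400])
s=sensors.observe(); print(s["tcp_pos"],s["grip_width"],go(rack(-.115,-.135,.1747),YAW,s),proj("scene",[s["tcp_pos"]+[0,0,.0183],s["tcp_pos"]+[0,0,.0183-.063]]))
```

```text
[(array([252.6, 123.2]), np.int32(58)), (array([256.1, 153.7]), np.int32(187)), (array([257.3, 169. ]), np.int32(106)), (array([295.1, 241.3]), np.int32(132))]
[ 0.4522 -0.2198  0.2965] 0.04893097783332741 ('shift', array([0.0619, 0.1783, 0.1213]), 'roll', np.float64(-35.3), 'q7', np.float64(1.6)) [[255.79   125.7657]
 [256.6782 151.8559]]
```

Call:
{"name": "arm_command", "arguments": {
  "linear": [
    [0.015, 0.045, 0],
    [0.032, 0.093, 0],
    [0.048, 0.14, 0],
    [0.058, 0.168, 0],
    [0.062, 0.178, 0]
  ],
  "roll": [-7, -15, -23, -30, -35.3],
  "jaw": [0.03, 0.03, 0.03, 0.03, 0.03]
}}

```text
time: 25.4
tcp_pos: [0.4465, -0.0293, 0.2916]
eef_rot: [[-0.952, -0.307, 0.001], [-0.307, 0.952, 0.0], [-0.001, -0.0, -1.0]]
wrist_force: [-0.0, 0.2, -1.8]
grip_width: 0.049
finger_force: 63.1
```

Call:
{"name": "arm_command", "arguments": {
  "linear": [
    [0, 0, 0],
    [0, 0, 0.03],
    [0, 0, 0.06],
    [0, 0, 0.08],
    [0, 0, 0.08]
  ],
  "roll": [0, 0, 0, 0, 0],
  "jaw": [0.03, 0.03, 0.03, 0.03, 0.03]
}}

```text
time: 26.02
tcp_pos: [0.4463, -0.0317, 0.2106]
eef_rot: [[-0.954, -0.299, -0.002], [-0.299, 0.954, -0.0], [0.002, 0.0, -1.0]]
wrist_force: [-0.1, -0.2, -1.8]
grip_width: 0.0492
finger_force: 63.0
```

Run:
```python
from h import *
a=camera("scene"); cv2.imwrite("pics/scene14.png",a)
print([(x[0].round(1),x[1]) for x in blobs(a,"green",8) if 250<x[0][0]<420 and 60<x[0][1]<400])
s=sensors.observe(); print(s["tcp_pos"],s["grip_width"],go(rack(-.115,-.135,.1727),YAW,s),proj("scene",[s["tcp_pos"]+[0,0,.019],s["tcp_pos"]+[0,0,.019-.063]]))
```

```text
[(array([317.2, 186.8]), np.int32(185)), (array([317.3, 214.5]), np.int32(284)), (array([306.2, 236.3]), np.int32(251))]
[ 0.4467 -0.0316  0.2114] 0.04913686225479835 ('shift', array([-0.0016, -0.0004,  0.0387]), 'roll', np.float64(-0.2), 'q7', np.float64(1.66)) [[318.8574 187.2222]
 [318.1995 213.1695]]
```

Call:
{"name": "arm_command", "arguments": {
  "linear": [
    [-0.001, 0, 0.02],
    [-0.002, 0, 0.035],
    [-0.002, 0, 0.0375],
    [-0.002, 0, 0.0375]
  ],
  "roll": [0, 0, 0, 0],
  "jaw": [0.03, 0.03, 0.03, 0.03]
}}

```text
time: 26.58
tcp_pos: [0.4489, -0.0306, 0.1744]
eef_rot: [[-0.954, -0.301, 0.001], [-0.301, 0.954, -0.0], [-0.001, -0.001, -1.0]]
wrist_force: [0.2, 0.4, -2.2]
grip_width: 0.0494
finger_force: 63.1
```

Call:
{"name": "arm_command", "arguments": {
  "linear": [
    [-0.015, 0, 0],
    [-0.035, 0, 0],
    [-0.055, 0, 0],
    [-0.068, 0, 0],
    [-0.0705, 0, 0]
  ],
  "roll": [0, 0, 0, 0, 0],
  "jaw": [0.03, 0.03, 0.03, 0.03, 0.03]
}}

```text
time: 27.2
tcp_pos: [0.5163, -0.0091, 0.1743]
eef_rot: [[-0.954, -0.301, 0.001], [-0.301, 0.954, 0.0], [-0.001, -0.0, -1.0]]
wrist_force: [-0.2, 0.2, -2.3]
grip_width: 0.0488
finger_force: 63.1
```

Run:
```python
from h import *
s=sensors.observe(); print(s["tcp_pos"],s["wrist_force"],go(rack(-.045,-.135,.147),YAW,s))
a=camera("scene"); print([(x[0].round(1),x[1]) for x in blobs(a,"green",8) if 250<x[0][0]<420])
```

```text
[ 0.5163 -0.0091  0.1743] [-0.2356  0.2357 -2.2837] ('shift', array([ 0.0016, -0.0008,  0.0273]), 'roll', np.float64(-0.1), 'q7', np.float64(1.63))
[(array([299.7, 231.2]), np.int32(433)), (array([302.4, 262.7]), np.int32(117))]
```

Call:
{"name": "arm_command", "arguments": {
  "linear": [
    [0, 0, 0.01],
    [0, 0, 0.019],
    [0, 0, 0.024],
    [0, 0, 0.027],
    [0, 0, 0.027]
  ],
  "roll": [0, 0, 0, 0, 0],
  "jaw": [0.03, 0.03, 0.03, 0.03, 0.03]
}}

```text
time: 27.88
tcp_pos: [0.5167, -0.009, 0.1468]
eef_rot: [[-0.954, -0.301, 0.002], [-0.301, 0.954, 0.0], [-0.002, -0.0, -1.0]]
wrist_force: [5.6, 2.0, -0.2]
grip_width: 0.0489
finger_force: 63.5
```

Call:
{"name": "arm_command", "arguments": {
  "linear": [
    [0, 0, 0.0005],
    [0, 0, 0.001],
    [0, 0, 0.001]
  ],
  "roll": [0, 0, 0],
  "jaw": [0.03, 0.03, 0.03]
}}

```text
time: 28.25
tcp_pos: [0.5169, -0.0089, 0.1462]
eef_rot: [[-0.954, -0.301, 0.003], [-0.301, 0.954, 0.0], [-0.003, -0.0, -1.0]]
wrist_force: [4.5, 0.6, 6.2]
grip_width: 0.0488
finger_force: 64.2
```

Call:
{"name": "arm_command", "arguments": {
  "linear": [
    [0, 0, 0.0006],
    [0, 0, 0.001],
    [0, 0, 0.001]
  ],
  "roll": [0, 0, 0],
  "jaw": [0.03, 0.03, 0.03]
}}

```text
time: 28.62
tcp_pos: [0.517, -0.0089, 0.1456]
eef_rot: [[-0.954, -0.301, 0.003], [-0.301, 0.954, 0.0], [-0.003, -0.001, -1.0]]
wrist_force: [3.3, 1.6, 15.2]
grip_width: 0.0487
finger_force: 65.2
```

Call:
{"name": "arm_command", "arguments": {
  "linear": [
    [0, 0, -0.0015],
    [0, 0, -0.0015],
    [0, 0, -0.0015],
    [0, 0, -0.0015]
  ],
  "roll": [0, 0, 0, 0],
  "jaw": [0.049, 0.06, 0.075, 0.085]
}}

```text
time: 29.12
tcp_pos: [0.5157, -0.0093, 0.146]
eef_rot: [[-0.954, -0.301, -0.0], [-0.301, 0.954, -0.0], [0.0, -0.0, -1.0]]
wrist_force: [-0.7, -0.8, 0.2]
grip_width: 0.0854
finger_force: 0.0
```

Call:
{"name": "arm_command", "arguments": {
  "linear": [
    [0, 0, -0.02],
    [0, 0, -0.06],
    [0, 0, -0.12],
    [0, 0, -0.18],
    [0, 0, -0.18]
  ],
  "roll": [0, 0, 0, 0, 0],
  "jaw": [0.085, 0.085, 0.085, 0.085, 0.085]
}}

```text
time: 29.75
tcp_pos: [0.5167, -0.0091, 0.3296]
eef_rot: [[-0.954, -0.301, 0.006], [-0.301, 0.954, -0.0], [-0.006, -0.002, -1.0]]
wrist_force: [0.4, -0.1, -0.9]
grip_width: 0.085
finger_force: 0.0
```

Run:
```python
from h import *
a=camera("scene"); cv2.imwrite("pics/scene16.png",a); s=sensors.observe(); print(s["tcp_pos"],s["wrist_force"])
for c in H: print(c,[(x[0].round(1),x[1]) for x in blobs(a,c,8) if 100<x[0][0]<520 and 150<x[0][1]<400])
cv2.imwrite("pics/a9.png",cv2.resize(a[160:390,150:500],None,fx=2.2,fy=2.2))
```

```text
[ 0.5161 -0.0092  0.3273] [-0.0625  0.112  -1.226 ]
red [(array([339.5, 258.1]), np.int32(750)), (array([340.2, 287.1]), np.int32(143))]
orange [(array([471.4, 255.1]), np.int32(158)), (array([281.6, 344.9]), np.int32(329)), (array([281.4, 367.2]), np.int32(57))]
yellow [(array([381.4, 269.9]), np.int32(793)), (array([380.9, 299.1]), np.int32(143))]
green [(array([299.7, 246.7]), np.int32(608)), (array([456. , 246.8]), np.int32(110)), (array([451.1, 272.1]), np.int32(238)), (array([302.5, 275. ]), np.int32(106))]
blue [(array([424. , 277.7]), np.int32(186))]
```

View pics/a9.png

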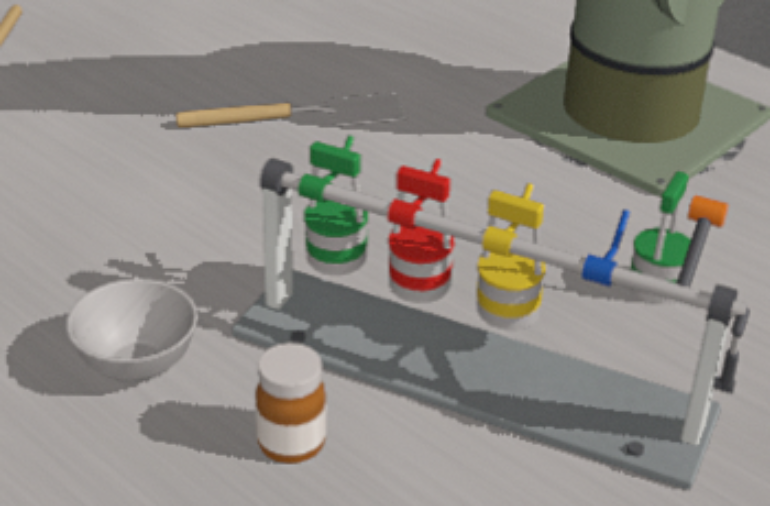

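All three tins hang on hooks of their own colour: green (300,247), red (340,258), yellow (381,270). The knob is still closed at (471,255), and the bowl and jar are in place. One last check for a hidden blue tin, then I hand in.

Run:
```python
from h import *
b=[(x[0].round(0),x[1]) for x in blobs(camera("top"),"blue",20)]+[(x[0].round(0),x[1]) for x in blobs(cv2.imread("pics/top0.png"),"blue",20)]; print(b)
print([(x[0].round(0),x[1]) for x in blobs(camera("scene"),"blue",20)])
```

```text
[(array([291.,  13.]), np.int32(16270)), (array([621., 154.]), np.int32(85)), (array([ 47., 224.]), np.int32(1182)), (array([198., 251.]), np.int32(130)), (array([ 47., 472.]), np.int32(1208)), (array([291.,  13.]), np.int32(16281)), (array([621., 154.]), np.int32(79)), (array([ 47., 224.]), np.int32(1174)), (array([193., 241.]), np.int32(130))]
[(array([217.,  57.]), np.int32(13248)), (array([617.,  62.]), np.int32(4000)), (array([327.,  84.]), np.int32(81)), (array([637., 273.]), np.int32(157)), (array([424., 278.]), np.int32(187)), (array([ 16., 362.]), np.int32(3358)), (array([ 56., 347.]), np.int32(925)), (array([572., 428.]), np.int32(1543))]
```

Run:
```python
from h import *
cv2.imwrite("pics/t9.png",camera("top"))
```

```text
(no output)
```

View pics/t9.png

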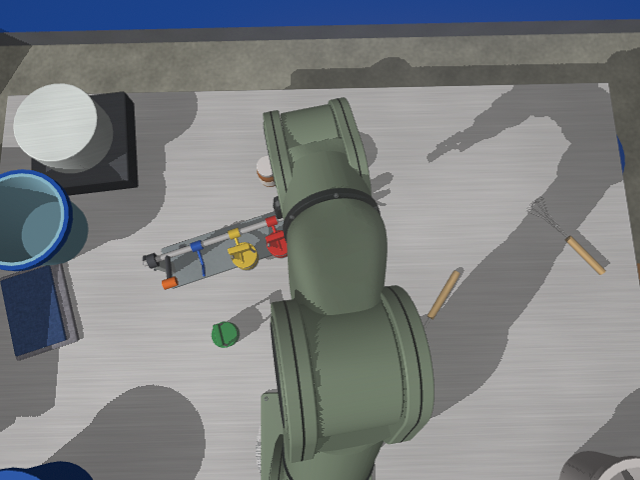

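The blue shape at (47,472) is a large bin off the table, and there is no blue tin. The tins hang at yellow (243,255) and red (277,240). I hand in.

```bash
python3 -c "
from workcell import order; print(order.job_done())"
```

```text
the job is handed in; nothing more can be done
None
```

The hook rail is folded out and closed, and the yellow, red and green tins (green being the one farthest from the base) were hung in that order on their own hooks and tug-checked before release; no blue tin was there, and the job is handed in.

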